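# Nudge a milling blank into its holder and shut the keeper

## Robot

A 7-joint arm with a two-finger parallel gripper is mounted at the origin on a cart in front of the work surface, level with it; the furniture and walls round the work are solid. World frame = base frame: x ahead of the robot, y to its left, z up, the work surface at z = 0. Lengths are in m, angles in rad, forces in N, time in s.
With the tool pointing down it reaches from about 0.4 to 0.875 m from the base axis. Payload 4.4 kg.
Tool frame: the origin (TCP) lies on the centre line of the jaws, within the pads' length; the fingertips stand 17 mm ahead of it and the grasp point (between the pads) lies 2 mm behind it; z points along the fingers, y is the line along which they close (so a half turn about z gives the same grasp; the last joint's range is limited). The gripper opens to 85 mm and grips with 20 to 120 N. Pads are 22 mm wide; open, the fingers measure 114 mm over their backs; the gripper's body (76 mm by 85 mm) begins 54 mm behind the grasp point. The pads swing forward as they close: fully open they stand 13 mm farther back than shut.
Start: joints at [-1.404, 0.628, 0.038, 1.517, -0.027, 0.996, -0.02], TCP at [0.15, 0.632, 0.248] pointing down, gripper open.
Joint ranges: [-3.06, 3.06], [-0.37, 2.12], [-1.25, 1.32], [0.18, 2.47], [-1.1, 4.24], [0.23, 1.98], [-2.94, 2.94]. Speed limits (rad/s): [2.57, 2.57, 3.14, 3.14, 3.14, 3.14, 3.14].

## Interface

Orientations are given as a unit quaternion [x, y, z, w].
In Python, from rig import goto, move_linear, move_joints, set_gripper, dwell, ik, observe, grab_frame, camera_params, Unreachable, sign_off gives the robot as it stands. Calls block until the motion is done:
- goto(position, orientation): joint-space move of the TCP to a pose.
- move_linear(position, rotation=None, feed=0.15): straight line of the TCP; rotation=None keeps the orientation; feed is the mean speed in m/s.
- move_joints(angles): joint-space move.
- set_gripper(opening, squeeze=None): finger opening in m; squeeze is the grip in N (None keeps the last); returns when the fingers have stopped.
- dwell(seconds).
- ik(position, orientation): joint angles nearest the present ones, or None.
- observe(): the state.
- grab_frame(name): name is "scene" or "top"; returns (picture, depth): 384x512x3 uint8, red, green, blue; 384x512 float32, m along the optical axis (not along the pixel's ray), 0 where there is no reading.
- camera_params(name): a dict with "intrinsics" (3x3 intrinsics, pixels), "dist_coeffs" ([k1, k2, p1, p2, k3] as OpenCV has them; the pictures are not rectified), "view" (4x4, takes a point from world to camera coordinates). Camera axes: x right, y up, looking along -z (the intrinsics and any distortion apply to the point x, -y, -z); pixel columns grow to the right and rows downward; lengths in m; the calibration is good to about 2 mm. A picture is of the moment at which its call begins. camera_params takes no time and is no camera call.
A pose or a line that the arm cannot do raises Unreachable and nothing moves.
- sign_off(): hands the job in; it is judged then, once.
The state is a dict: "time": time; "joint_positions": joint angles; "joint_velocities": joint speeds; "effort": joint torques, N m; "tool_pos": TCP position; "eef_rot": TCP orientation; "ft_force": force on the tool from outside, world axes, zero at the start; "wrist_torque": the same for the moment, N m; "grip_width": finger opening in m; "finger_force": force on a finger pad.
Only numpy, scipy, OpenCV 4.12 (cv2) and the standard library are available. Lean on these libraries where they do the work, as an engineer would, in place of code of your own. Each camera call takes 0.05 s, during which the arm holds its last target. There are 200 camera calls.

## Task

With the fingertips only, push the round ivory milling blank along the deck of the metal holder until it drops into the round recess and lies flat on its floor, never picking it up. Then push the red peg of the black keeper arm round so that the arm lies fully across the blank. Leave the red-lidded jar, the blue dental model and the brown dropper bottle as they stand.

Things in the scene. Friction and masses are not known exactly. Their poses are not given: they have to be found in the camera images.
- holder: Fixed aluminium plate, 220 x 164 mm; its flat deck is 18 mm above the bench, with no rails. Origin on the recess axis at the underside (bench level). +x runs along the plate from the bare approach deck to the recess; the plate spans x -150..70, y -82..82 mm; z up. The round recess is 104 mm across and 9 mm deep with a closed floor. The keeper's pivot post (radius 10 mm) stands at x 0, y 70 mm.
- seat (a point): Centre of the recess floor, 9 mm above the bench; axes as the holder's.
- blank: Loose ivory disc (milling blank), 98 mm across, 14 mm thick, about 0.16 kg. Origin at the centre of its underside, z its axis, up. Starts flat on the approach deck, 66 to 94 mm on the -x side of the recess axis, up to 20 mm to either side. At the rim it tips and drops in when nearly centred; seated, its underside is on the recess floor and its top 5 mm above the deck.
- keeper (a joint): Angle of the black keeper arm. 0: arm along the holder's +x, clear of the recess; grows clockwise seen from above to a stop at 1.57: arm along the holder's -y, over the blank. Starts 0 to 0.35. Light friction (1 N at the peg) holds it. Arm 14 mm wide, 8 thick, underside 7 mm above the deck (2 mm above a seated blank; blocked by an unseated one), end 51 mm from the pivot axis.
- keeper_peg (a point): Centre of the top of the upright red peg on the keeper arm: 12 mm across, rising 26 mm above the arm (top 59 mm above the bench), 42 mm from the pivot axis.
- jar: Small white jar with red lid, 50 mm across, 51 mm high, loose beside the holder on its -y side; origin at the centre of its underside. Leave alone.
- model: Light blue dental model, 62 x 71 x 30 mm, loose beside the holder on its +y side; origin at about the centre of its underside. Leave alone.
- dropper: Brown dropper bottle with black cap, 31 mm across, 62 mm high, loose beside the holder on its -y side; origin at the centre of its underside. Leave alone.
There are look-alikes about, which are no part of the job. Leave any green or pink look-alike of the blank alone.

How it is judged:
On the way, in this order (a step that is already met when the one before it is completed fails the run):
1. the blank has dropped into the recess and lies flat, the keeper still open (horizontal distance between blank and seat below 0.006 m and z of blank in the frame of seat below 0.002 m and angle between blank's own z axis and vertical below 0.04 rad and value of joint keeper below 0.8 rad), for 0.2 s.
2. the keeper arm is swung across the blank (value of joint keeper above 1.4 rad), for 0.2 s.
At the end, for the whole second after the job is handed in: The blank lies at rest in the recess (centre within 6 mm of the recess axis, underside within 2 mm of the floor, tilt under 0.04 rad) and the keeper stands beyond 1.4 rad of its 1.57 rad (horizontal distance between blank and seat below 0.006 m and z of blank in the frame of seat below 0.002 m and angle between blank's own z axis and vertical below 0.04 rad and value of joint keeper above 1.4 rad and linear speed of blank below 0.02 m/s); the robot touches nothing.
It fails at once if the blank is lifted (underside centre more than 8 mm above the deck) or tipped up by more than 0.35 rad (z of blank in the frame of seat above 0.017 m or angle between blank's own z axis and vertical above 0.35 rad).
It fails at once if the jar is moved by more than 20 mm or tipped over (distance of jar from where it was at the start of the episode above 0.02 m or angle between jar's own z axis and vertical above 0.5 rad).
It fails at once if the dental model is moved by more than 20 mm or tipped over (distance of model from where it was at the start of the episode above 0.02 m or angle between model's own z axis and vertical above 0.5 rad).
It fails at once if the dropper bottle is moved by more than 20 mm or tipped over (distance of dropper from where it was at the start of the episode above 0.02 m or angle between dropper's own z axis and vertical above 0.5 rad).
It also fails if it takes over 56 s, if anything falls off the work surface, if the arm or the gripper's body presses on something with over 40 N, if the wrist force passes 120 N, or if a joint passes its speed limit or range.

## Working session

There is one attempt and no reset: what is moved stays moved. The work goes in short steps, each a Python script; the robot and the scene stay as the last script left them, time stands still between calls to the robot, and variables do not carry over. Pictures are saved under pics/ and viewed, at most 10 in all, crops included, and the job is handed in when it is done.

```bash
mkdir -p pics; ls; python3 - <<'E'
from rig import *
import cv2,numpy as np
for n in("top","scene"):
    p,d=grab_frame(n); np.savez(f"pics/{n}0.npz",p=p,d=d); cv2.imwrite(f"pics/{n}0.png",p[:,:,::-1])
    c=camera_params(n); print(n,c["intrinsics"],c["dist_coeffs"],np.round(c["view"],3))
E
```

```text
pics
top [[416.50950613   0.         254.34966607]
 [  0.         416.50950613 191.15881044]
 [  0.           0.           1.        ]] [-0.03887438  0.          0.          0.          0.        ] [[-0.008 -1.     0.014  0.017]
 [ 0.993 -0.007  0.116 -0.526]
 [-0.116  0.015  0.993 -0.966]
 [ 0.     0.     0.     1.   ]]
scene [[485.32970036   0.         259.58057442]
 [  0.         485.32970036 196.94232323]
 [  0.           0.           1.        ]] [-0.2039056  0.         0.         0.         0.       ] [[ 0.787 -0.617 -0.001 -0.397]
 [ 0.317  0.404  0.858 -0.217]
 [-0.529 -0.676  0.513 -0.638]
 [ 0.     0.     0.     1.   ]]
```

View pics/top0.png

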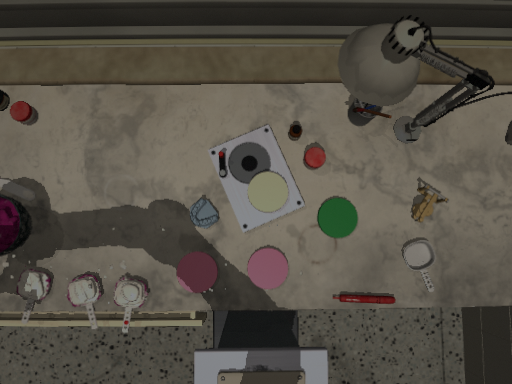

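View pics/scene0.png

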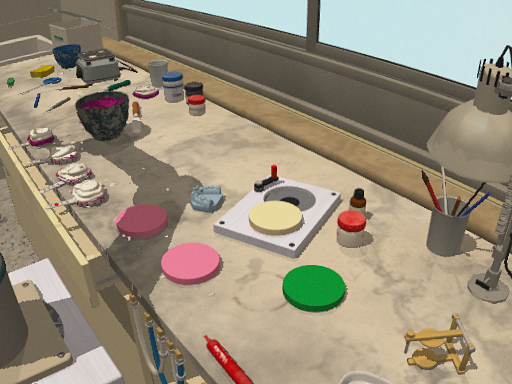

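Top view: the ivory blank is at px (268,192), lying on the grey holder's approach deck. The recess is at (249,162) and the red peg at (222,155). Look-alikes are green at (338,217), pink at (268,268) and dark pink at (197,272); none of them is ivory or on the holder. I choose the disc at (268,192).

```bash
cat > h.py <<'E'
import cv2,numpy as np
from rig import *
def cam(n):
    c=camera_params(n); return np.array(c["intrinsics"]),np.array(c["dist_coeffs"]),np.array(c["view"])
def ray(n,px,z):
    K,D,V=cam(n); u=cv2.undistortPoints(np.array(px,float).reshape(-1,1,2),K,D)[:,0]
    d=np.c_[u[:,0],-u[:,1],-np.ones(len(u))]@V[:3,:3]; o=-V[:3,:3].T@V[:3,3]
    return o+d*((z-o[2])/d[:,2])[:,None]
def proj(n,P):
    K,D,V=cam(n); c=np.atleast_2d(P)@V[:3,:3].T+V[:3,3]
    return cv2.projectPoints(c*[1,-1,-1],np.zeros(3),np.zeros(3),K,D)[0][:,0]
def biggest(m,near=None):
    cs,_=cv2.findContours(m.astype(np.uint8),cv2.RETR_EXTERNAL,cv2.CHAIN_APPROX_NONE)
    return max(cs,key=cv2.contourArea)[:,0]
E
python3 - <<'E'
from h import *
p=np.load("pics/top0.npz")["p"]
c=p[110:250,185:325]; cv2.imwrite("pics/crop0.png",cv2.resize(c,None,fx=4,fy=4,interpolation=cv2.INTER_CUBIC)[:,:,::-1])
hsv=cv2.cvtColor(p,cv2.COLOR_RGB2HSV)
for q in[(268,192),(240,200),(300,195),(249,150),(250,164),(222,155),(268,140),(320,240),(225,180)]: print(q,p[q[1],q[0]],hsv[q[1],q[0]])
E
```

```text
(268, 192) [133 133 106] [ 30  52 133]
(240, 200) [132 134 138] [110  11 138]
(300, 195) [109 108 106] [ 20   7 109]
(249, 150) [65 65 64] [30  4 65]
(250, 164) [12 12 14] [120  36  14]
(222, 155) [79 14 11] [  1 219  79]
(268, 140) [129 126 128] [160   6 129]
(320, 240) [118 111  99] [ 19  41 118]
(225, 180) [133 134 135] [105   4 135]
```

View pics/crop0.png

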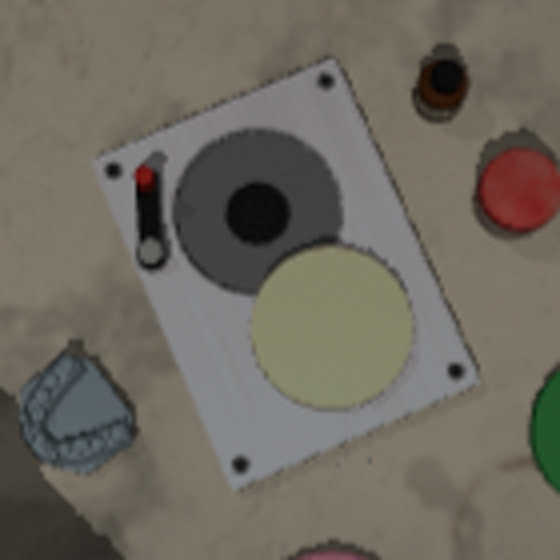

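The crop confirms that the ivory disc (crop 332,328) sits on the holder deck, partly over the recess edge. The recess is at crop (258,212), the keeper pivot at (151,250) and the peg at (146,176). The four screws give the holder pose.

```bash
cat > meas.py <<'E'
from h import *
def meas(p,holder=True):
    hsv=cv2.cvtColor(p,cv2.COLOR_RGB2HSV).astype(int); H,S,V=hsv[...,0],hsv[...,1],hsv[...,2]
    roi=np.zeros(H.shape,bool); roi[120:240,205:312]=1
    r={}
    b=biggest(roi&(H>22)&(H<38)&(S>35)&(V>90)); (x,y),_,_=None or (cv2.fitEllipse(b)[0],0,0)
    r["blank_px"]=(x,y); r["blank"]=ray("top",(x,y),.032)[0]
    m=roi&(S>150)&((H<8)|(H>172))&(V>40); m[:,240:]=0
    r["peg"]=ray("top",np.argwhere(m)[:,::-1].mean(0),.059)[0]; 
    return r
if __name__=="__main__":
    p=np.load("pics/top0.npz")["p"]; r=meas(p); print(r)
    g=cv2.cvtColor(p,cv2.COLOR_RGB2GRAY).astype(float)
    sc=[]
    for q in[(28,42),(81.5,20),(114,93),(60,116)]:
        x,y=int(q[0]+185),int(q[1]+110); w=np.clip(100-g[y-3:y+4,x-3:x+4],0,None)
        yy,xx=np.mgrid[y-3:y+4,x-3:x+4]; sc.append([(w*xx).sum()/w.sum(),(w*yy).sum()/w.sum()])
    S=ray("top",sc,.018)  # +x+y, +x-y, -x-y, -x+y
    print("screws px",np.round(sc,1).tolist(),np.round(S[:,:2],4).tolist())
    ex=(S[0]+S[1]-S[2]-S[3])[:2]; ey=(S[0]+S[3]-S[1]-S[2])[:2]
    print("dims",np.linalg.norm(ex)/2,np.linalg.norm(ey)/2)
    a=np.arctan2(ex[1],ex[0]); a2=np.arctan2(-ey[0],ey[1]); print("yaw",a,a2)
    yaw=(a*2+a2)/3; u=np.array([np.cos(yaw),np.sin(yaw)]); v=np.array([-u[1],u[0]])
    c=S.mean(0)[:2]; print("recess from screws",c+.04*u)
    m=(g<35).astype(np.uint8); m[:148]=0;m[178:]=0;m[:,:236]=0;m[:,266:]=0
    e=cv2.fitEllipse(biggest(m)); print("spot",e,ray("top",e[0],.009)[0])
    m=(g<95).astype(np.uint8); m[:135]=0;m[190:]=0;m[:,:228]=0;m[:,275:]=0
    k=biggest(m); P=ray("top",k,.018)[:,:2]
    bl=r["blank"][:2]; P=P[np.linalg.norm(P-bl,axis=1)>.062]
    A=np.c_[2*P,np.ones(len(P))]; s=np.linalg.lstsq(A,(P**2).sum(1),rcond=None)[0]; print("rim fit",s[:2],np.sqrt(s[2]+s[:2]@s[:2]))
    for o in(c+.04*u,s[:2]):
        print("blank in holder",(bl-o)@u,(bl-o)@v,"peg",(r["peg"][:2]-o)@u,(r["peg"][:2]-o)@v)
E
python3 meas.py
```

```text
{'blank_px': (267.49041748046875, 191.43948364257812), 'blank': array([ 0.52524588, -0.01874338,  0.032     ]), 'peg': array([0.61069599, 0.0910175 , 0.059     ])}
screws px [[212.9, 152.2], [266.0, 129.8], [298.4, 202.3], [244.6, 225.7]] [[0.6245, 0.1132], [0.6802, -0.0175], [0.4999, -0.0941], [0.4444, 0.0365]]
dims 0.19577976052138762 0.14197456198719025
yaw 0.4022506925983264 0.40236192908896135
recess from screws [0.59905287 0.02519952]
spot ((248.93643188476562, 162.91549682617188), (14.453543663024902, 14.62060832977295), 115.15928649902344) [0.59898977 0.02506984 0.009     ]
rim fit [0.59850156 0.02509665] 0.05098049854244295
blank in holder -0.0851195278700018 -0.011537593685056191 peg 0.03648297788762389 0.056005006386668915
blank in holder -0.08457195709542438 -0.011658785990630638 peg 0.03703054866220132 0.05588381408109447
```

```bash
cat >> h.py <<'E'
from scipy.spatial.transform import Rotation as R
O=np.array([.599,.0251]); YAW=.4023
U=np.array([np.cos(YAW),np.sin(YAW)]); W=np.array([-U[1],U[0]])
def hw(x,y): return O+x*U+y*W
def quat(a): c,s=np.cos(a),np.sin(a); return R.from_matrix(np.array([[c,s,0],[s,-c,0],[0,0,-1.]])).as_quat()
B=hw(-.085,-.0116); d=(O-B)/np.linalg.norm(O-B); A=np.arctan2(d[1],d[0])
E
python3 - <<'E'
from h import *
st=B-d*.066
for a in(A,A+np.pi):
    j=ik([*st,.15],quat(a)); print(a,j if j is None else np.round(j,2), R.from_quat(observe()["eef_rot"]).as_matrix()[:,0].round(2))
js=[(abs(ik([*st,.15],quat(a))[6]),a) for a in(A,A+np.pi) if ik([*st,.15],quat(a)) is not None]
a=min(js)[1]; open("ang","w").write(str(a)); q=quat(a)
goto([*st,.15],q); set_gripper(.05); move_linear([*st,.06],feed=.1)
f0=observe()["ft_force"]; z=.06
while z>.022:
    z-=.002; move_linear([*st,z],feed=.03); o=observe()
    if o["ft_force"][2]-f0[2]>3: break
print(z,o["ft_force"],f0,o["tool_pos"],o["grip_width"],o["time"])
move_linear([*st,o["tool_pos"][2]+.0045],feed=.05)
p,_=grab_frame("scene"); cv2.imwrite("pics/s1.png",cv2.resize(p[150:290,170:370],None,fx=3.5,fy=3.5)[:,:,::-1])
print(observe()["tool_pos"],observe()["ft_force"])
E
```

```text
0.5379327118851569 [-0.29  0.59  0.51  2.11 -0.53  0.57 -0.43] [-0.97  0.23  0.  ]
3.67952536547495 [ 0.14  0.54 -0.12  2.1   0.12  0.51  2.04] [-0.97  0.23  0.  ]
0.02999999999999997 [-3.76290455  0.93356795 23.67511882] [-0.57904642 -0.36172408  0.12934992] [ 0.46889961 -0.05276913  0.03181491] 0.05007898682129367 8.0333
[ 0.46864906 -0.05260736  0.03610163] [-0.12733334  0.06043826  0.07083318]
```

View pics/s1.png

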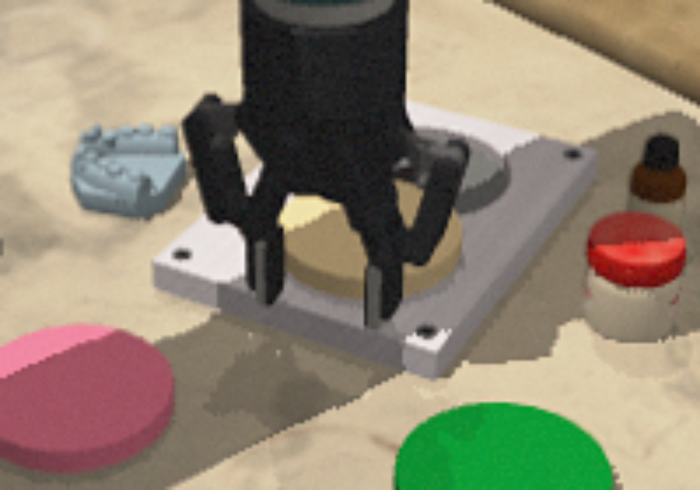

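The scene view shows both fingers on the deck behind the ivory blank, straddling it evenly and well clear of the jar, model and bottle. I'll push now.

```bash
python3 - <<'E'
from h import *
a=float(open("ang").read()); z=.0345
f=lambda:np.dot(observe()["ft_force"][:2],d)
st=B-d*.066; move_linear([*st,z],feed=.05)
move_linear([*(O-d*.075),z],feed=.04); print(f(),observe()["time"])
s=.075
while s>.050:
    s-=.0015; move_linear([*(O-d*s),z],feed=.03); F=f(); print(round(s,4),round(F,2),end="; ")
    if F<-12: break
print(observe()["tool_pos"],observe()["time"])
for n in("scene","top"):
    p,_=grab_frame(n); np.savez(f"pics/{n}2.npz",p=p,d=_)
    c=p[150:290,170:370] if n=="scene" else p[110:250,160:360]
    if n=="scene":s0=c
cv2.imwrite("pics/c2.png",cv2.resize(np.vstack([s0,c]),None,fx=2.1,fy=2.1)[:,:,::-1])
E
```

```text
-0.7888976641660563 10.675
0.0735 -1.35; 0.072 -0.87; 0.0705 -0.5; 0.069 -0.14; 0.0675 -0.37; 0.066 0.31; 0.0645 0.02; 0.063 -0.04; 0.0615 0.5; 0.06 -0.53; 0.0585 -0.48; 0.057 0.05; 0.0555 0.41; 0.054 -0.39; 0.0525 -0.6; 0.051 -1.01; 0.0495 -1.1; [ 5.56587826e-01 -2.05933989e-04  3.44968345e-02] 14.925
```

View pics/c2.png

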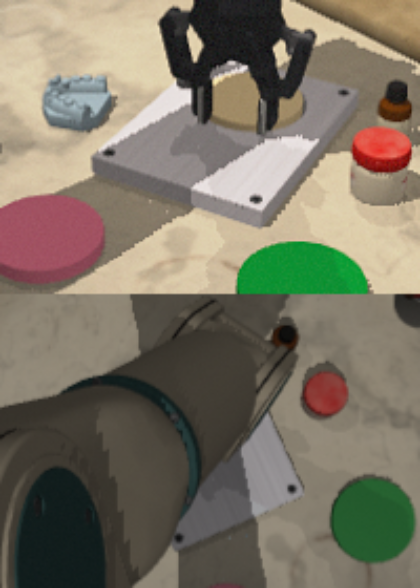

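The scene view shows the blank nearly over the recess but not yet clearly dropped; the top view is blocked by the arm. I'll continue in small steps.

```bash
python3 - <<'E'
from h import *
z=.0345; s=.0495
f=lambda:np.dot(observe()["ft_force"][:2],d)
while s>.038:
    s-=.001; move_linear([*(O-d*s),z],feed=.03); F=f(); print(round(s,4),round(F,2),end="; ")
    if F<-5: break
# back off, rise, look
move_linear([*(O-d*(s+.015)),z],feed=.08); move_linear([*(O-d*(s+.015)),.13],feed=.2)
q=quat(float(open("ang").read())); goto([.45,.30,.2],q)
print(observe()["time"])
for n in("scene","top"):
    p,D=grab_frame(n); np.savez(f"pics/{n}3.npz",p=p,d=D)
    c=p[150:290,170:370] if n=="scene" else p[110:250,160:360]
    if n=="scene":s0=c
cv2.imwrite("pics/c3.png",cv2.resize(np.vstack([s0,c]),None,fx=2.1,fy=2.1)[:,:,::-1])
from meas import meas
r=meas(p); b=ray("top",r["blank_px"],.023)[0][:2]-O; print(r, "holder",b@U,b@W)
K,Dc,V=cam("top")
def pt(px):
    x,y=px; u=cv2.undistortPoints(np.array([[[x,y]]],float),K,Dc)[0,0]; t=D[int(y),int(x)]
    return V[:3,:3].T@(np.array([u[0]*t,-u[1]*t,-t])-V[:3,3])
cx,cy=r["blank_px"]; print([pt((cx+i,cy+j))[2].round(4) for i,j in((0,0),(15,0),(-15,0),(0,15),(0,-15))])
print("deck",pt((270,195))[2],pt((290,200))[2])
E
```

```text
0.0485 -1.48; 0.0475 -1.45; 0.0465 -2.72; 0.0455 -5.1; 18.225
{'blank_px': (248.42466735839844, 161.22898864746094), 'blank': array([0.59883105, 0.02633731, 0.032     ]), 'peg': array([0.61069599, 0.0910175 , 0.059     ])} holder 0.0019035919049308313 0.0005201627384509999
[np.float64(0.0253), np.float64(0.0179), np.float64(0.0231), np.float64(0.0199), np.float64(0.0227)]
deck 0.01794375154870511 0.018008500637499647
```

View pics/c3.png

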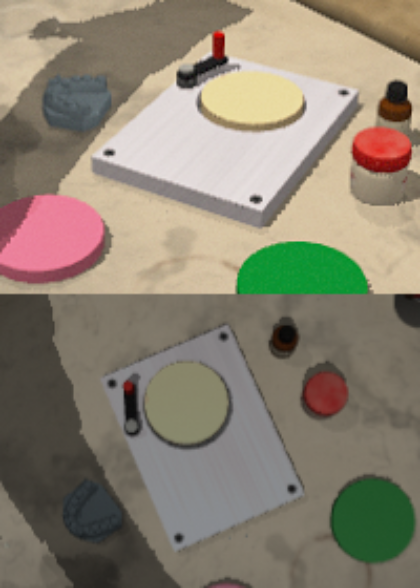

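The blank now lies in the recess, centred to about 2 mm, with the keeper still open. I'll check the height and tilt with a plane fit to the depth.

```bash
python3 - <<'E'
from h import *
for n,(x0,y0) in(("top",(248.4,161.2)),("scene",(0,0))):
    f=np.load(f"pics/{n}3.npz");D=f["d"];K,Dc,V=cam(n)
    yy,xx=np.mgrid[0:384,0:512]; px=np.c_[xx.ravel(),yy.ravel()].astype(float)
    u=cv2.undistortPoints(px.reshape(-1,1,2),K,Dc)[:,0]; t=D.ravel().astype(float)
    P=(np.c_[u[:,0]*t,-u[:,1]*t,-t]-V[:3,3])@V[:3,:3]
    def fit(m):
        A=np.c_[P[m,:2]-O,np.ones(m.sum())]; z=P[m,2]
        for _ in range(3):
            c=np.linalg.lstsq(A,z,rcond=None)[0]; k=abs(A@c-z)<.01; A,z=A[k],z[k]
        return np.round(c,4),len(z),np.std(A@c-z).round(4)
    r=np.linalg.norm(P[:,:2]-O,axis=1); h=P[:,:2]-O; hx=h@U;hy=h@W; ok=(t>0)
    print(n,"blank",fit(ok&(r<.042)&(P[:,2]<.05)),"deck",fit(ok&(hx>-.14)&(hx<-.065)&(abs(hy)<.07)))
E
```

```text
top blank (array([0.0038, 0.0036, 0.0226]), 924, np.float64(0.0018)) deck (array([-0.0006, -0.    ,  0.0174]), 1778, np.float64(0.0018))
scene blank (array([0.0021, 0.0027, 0.0228]), 721, np.float64(0.0009)) deck (array([0.0017, 0.0008, 0.0179]), 1769, np.float64(0.0009))
```

The blank is seated flat: its top is 5 mm above the deck and the tilt is below 0.01. Next is the keeper, using closed fingers on an arc behind the peg.

```bash
python3 - <<'E'
from h import *
piv=hw(0,.07)
def pose(th,gap):
    t=-np.sin(th)*U-np.cos(th)*W; rad=np.cos(th)*U-np.sin(th)*W
    return [*(piv+.042*rad-t*(.017+gap)),.062],quat(YAW+np.pi/2-th)
up=lambda p,z:[p[0],p[1],z]
set_gripper(0)
p,q=pose(.34,.014); goto(up(p,.14),q); move_linear(p,feed=.12)
print(observe()["ft_force"],observe()["time"])
for th in np.r_[.36,np.arange(.45,1.5,.1),1.5,1.55]:
    p,q=pose(th,0.); move_linear(p,q,feed=.06); F=observe()["ft_force"]; print(round(th,2),np.round(F,1),end="; ")
    if np.linalg.norm(F)>15: print("stop"); break
t=-np.sin(th)*U-np.cos(th)*W
p2=[*(np.array(p[:2])-t*.015),p[2]]; move_linear(p2,feed=.06); move_linear(up(p2,.14),feed=.2)
goto([.45,.30,.2],q); print(observe()["time"])
for n in("scene","top"):
    im,D=grab_frame(n)
    c=im[150:290,170:370] if n=="scene" else im[110:250,160:360]
    if n=="scene":s0=c
cv2.imwrite("pics/c4.png",cv2.resize(np.vstack([s0,c]),None,fx=2.1,fy=2.1)[:,:,::-1])
hsv=cv2.cvtColor(im,cv2.COLOR_RGB2HSV).astype(int); m=(hsv[...,1]>150)&((hsv[...,0]<8)|(hsv[...,0]>172))&(hsv[...,2]>40)
m[:120]=0;m[240:]=0;m[:,:205]=0;m[:,290:]=0
pg=ray("top",np.argwhere(m)[:,::-1].mean(0),.056)[0][:2]-piv; print("keeper",np.arctan2(-pg@W,pg@U),np.linalg.norm(pg))
E
```

```text
[-0.05381578  0.30031687 -0.28367055] 20.775
0.36 [-0.2 -0.  -0.9]; 0.45 [-0.7 -0.2  0.6]; 0.55 [-0.3  0.1  0.5]; 0.65 [-0.2  0.8 -1.3]; 0.75 [-0.6 -0.2  0.1]; 0.85 [-0.1 -0.  -0.4]; 0.95 [-0.2  0.1  0.4]; 1.05 [ 0.2  0.1 -0.4]; 1.15 [ 0.1 -0.1 -0.5]; 1.25 [ 0.1 -0.9 -0.5]; 1.35 [-0.  -0.9  0.2]; 1.45 [-0.   0.4  0.1]; 1.5 [-0.6  0.1 -0.8]; 1.55 [0.9 0.1 1.1]; 26.5
keeper 1.5959251969019022 0.0415331282984082
```

View pics/c4.png

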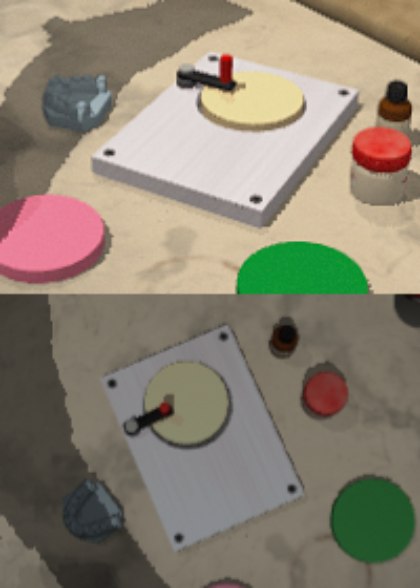

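The keeper lies fully across the blank (peg at lower-crop (166,408), about 1.57 rad). The blank is seated and the jar, model and bottle haven't moved.

```bash
python3 -c "
from rig import *
print(sign_off())"
```

```text
the job is handed in; nothing more can be done
None
```

The blank is seated flat in the recess, the keeper arm is fully across it (measured about 1.57 rad), the jar, model and bottle are as they stood, and the job is handed in at about 27 s; no verdict was returned.

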